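# Line up the pivot's castle nut

## Robot

A 6-joint arm with a two-finger parallel gripper is mounted at the origin on the work surface. World frame = base frame: x ahead of the robot, y to its left, z up, the work surface at z = 0. Lengths are in m, angles in degrees, forces in N, time in s.
With the tool pointing down it reaches from about 0.35 to 0.875 m from the base axis. Payload 4.2 kg.
Tool frame: the origin (TCP) lies between the finger pads; the fingertips stand 17 mm ahead of it and the grasp point (between the pads) lies 2 mm behind it; z points along the fingers, y is the line along which they close (so a half turn about z gives the same grasp; the last joint's range is limited). The gripper opens to 87 mm and grips with 3 to 60 N. Pads are 19 mm wide; open, the fingers measure 117 mm over their backs; the gripper's body (75 mm by 190 mm) begins 51 mm behind the grasp point.
Start: joints at [-55.371, 22.042, 0.453, 0, -68.411, -14.817], TCP at [0.212, -0.588, 0.214] pointing down, gripper open.
Joint ranges: [-179.83, 179.83], [-69.29, 118.12], [-61.27, 80.66], [-181.25, 117.63], [-171.15, -9.14], [-177.46, 177.46]. Speed limits (degrees/s): [159.86, 159.86, 180, 180, 180, 180].

## Interface

Orientations are given as a 3x3 rotation matrix whose columns are the frame's x, y, z axes.
In Python, from station import sense, capture, r, masks_of gives the robot as it stands.
- The arm moves only by the tool apply_moves, never from a script. Its argument "steps" is a list that holds one entry, the list of rows, each a list of 7 numbers: the opening, from 0 (shut) to 1 (fully open), then the shift along the tool's x, y, z in mm, then the turn, a rotation vector about the tool's x, y, z in rad. A call has 1 to 12 rows; each row shifts and turns the commanded pose from where the row before left it, along the tool's axes as they then stand; what a row does not reach is not made up. A row lasts 1/8 s, in which the tool goes at most 62.5 mm and 10.7 degrees, less where a joint would pass 70% of its speed; a pose out of reach is approached as far as the arm can. A call with a gripper value outside its range is refused whole. The fingers move at their own pace and stop on an object; the grip force is fixed at half the most. Time passes only in rows, so rows that do not move let the fingers close. It gives the time, the measured TCP pose, the force and the opening at its end, in the units of the state.
- sense(): the state, without advancing time (a new reading comes with each control period).
- capture(name): name is "scene" or "top"; returns a dict with "color" (420x560x3 uint8, red, green, blue), "vfov" (degrees; the focal length in pixels is half the picture's height over the tangent of half this angle, whatever the lens; pixels are square), "cx", "cy" (the principal point, pixels), "T" (4x4, takes a point from camera to world coordinates). Camera axes: x right, y down, z forward; pixel columns grow to the right and rows downward; lengths in m; the calibration is good to about 2 mm. A picture is of the moment at which its call begins. There is no depth.
- r.finish_job(): hands the job in, once; it reports no verdict.
Trained networks look in a picture, given as the dict that the camera call returned (one of the last four; its "shot" number tells which), for a name from the list of things; names that differ only in an ending like _2 or _b are one class to them, and where a whole thing is asked for, a point or a joint stands for the part that bears it (a point fixed in the world has none). Each returns a list of dicts, best first, with "confidence" (0 to 1); they miss things now and then, are a little off and sometimes report something else, mostly with a low value. They report only what shows in the picture. A call takes as long as a camera call.
- masks_of(picture, thing): "pixels" (420x560 bool, what is visible of it) and "box" ([left, top, width, height] in pixels, round what is visible of it).
The state is a dict: "time_s": time; "joints": joint angles; "joint_velocities": joint speeds; "effort": joint torques, N m; "tcp_pos": TCP position; "ee_rot": TCP orientation; "wrist_force": force on the tool from outside, world axes, zero at the start; "moment": the same for the moment, N m; "gripper_width": opening from 0.0 (shut) to 1.0 (fully open).
Only numpy, scipy, OpenCV 4.12 (cv2) and the standard library are available. Lean on these libraries where they do the work, as an engineer would, in place of code of your own. Each camera call takes 0.05 s, during which the arm holds its last target. There are 200 camera calls.

## Task

The big castle nut on top of the swing arm's pivot is only finger-tight. Tighten it clockwise (seen from above) and carry on until the first pair of slots to come round lines up with the cotter hole through the stud, whose direction the groove across the stud's end shows; then let go. Leave the swing arm pointing where it does.

Things in the scene. Friction and masses are not known exactly. Their poses are not given: they have to be found in the camera images.
- castle_nut (a joint): Angle of the castle nut on the pivot stud, rad, growing clockwise seen from above: below 0 loose, 0 tight, above 0 tightened further. Starts at -0.28 to -0.10; its slots first meet the hole 0.45 to 0.83 rad of turning later. Turns stiffly (0.25 N m throughout), stays where left, does not rise or sink. Loose nuts on the bench are not wanted.
- nut_center (a point): Centre of its steel hexagon: 55 mm across flats, 26 tall, upright. Above it a crown 12 tall, 50 across, with six slots 9 mm wide, one over each flat. Point is 13 mm above the washer (68 across) on the arm's hub (80 across), 116 above the bench; only stud and cup rim stand above the washer. z up, x along the opposite slots that reach the hole first, square to their flats.
- cotter_hole (a point): Middle of the cotter hole in the fixed stud (29 mm thick) that stands up through the nut, on the nut's axis, 22 mm above the nut's centre, at slot height. x runs level along the hole, and along the dark 7 mm groove milled straight across the stud's end, 11 mm above this point (8 mm above the crown). The stud does not turn.
- cup_rim (a point): Centre of the mouth of the shallow tin cup (92 mm across, 20 deep) at the end of the cast swing arm, 190 mm from the nut's axis, 6 mm below the nut's centre in height. The arm swings stiffly (1.5 N m) about the pivot if pushed; turning the nut does not move it.

How it is judged:
By the outcome, as a careful person would: the job done as asked, in the order asked, and still so for the second after the job is handed in, with the robot touching nothing.
It also fails if it takes over 32 s, if anything falls off the work surface, if the arm or the gripper's body presses on something with over 40 N, if the wrist force passes 120 N, or if a joint passes its speed limit or range.

## Working session

There is one attempt and no reset: what is moved stays moved. The work goes in short steps, Python scripts to look and compute and a tool call to move; the robot and the scene stay as the last step left them, time stands still between calls to the robot, and variables do not carry over. Pictures are saved under pics/ and viewed, on a budget of 10 in all, crops included, one or two more only if the job needs it, and the job is handed in when it is done.

Besides the shell and the picture viewer there is one more tool, called as name([rows], argument=value, ...), one row to a line, values as JSON. apply_moves: Moves the arm, as the interface text tells. Its arguments: {"type":"object","properties":{"steps":{"type":"array","items":{"type":"array","items":{"type":"array","items":{"type":"number"}}}}},"required":["steps"]}

```bash
mkdir -p pics
cat > h.py <<'E'
import numpy as np, cv2
from station import sense, capture, r, masks_of
def K(c):
    f=c["color"].shape[0]/2/np.tan(np.radians(c["vfov"])/2); return f
def proj(c,P):
    P=np.atleast_2d(P); T=np.array(c["T"]); p=(P-T[:3,3])@T[:3,:3]; f=K(c)
    return np.c_[c["cx"]+f*p[:,0]/p[:,2], c["cy"]+f*p[:,1]/p[:,2]]
def unproj(c,uv,z):
    T=np.array(c["T"]); f=K(c); uv=np.atleast_2d(uv).astype(float)
    d=np.c_[(uv[:,0]-c["cx"])/f,(uv[:,1]-c["cy"])/f,np.ones(len(uv))]@T[:3,:3].T
    return T[:3,3]+d*((z-T[2,3])/d[:,2])[:,None]
def save(n,im): cv2.imwrite("pics/"+n,im[...,::-1])
E
python3 - <<'E'
from h import *
a=capture("top"); b=capture("scene")
save("top0.png",a["color"]); save("scene0.png",b["color"])
for n,c in(("top",a),("scene",b)):
    print(n,K(c),np.round(c["T"],3).tolist())
    for t in("castle_nut","cup_rim","cotter_hole"):
        for m in masks_of(c,t)[:4]:
            v,u=np.nonzero(m["pixels"]); print(t,round(m["confidence"],2),m["box"],u.mean(),v.mean(),unproj(c,[u.mean(),v.mean()],.128).round(3))
s=sense();print(s)
E
```

```text
top 446.7898419630127 [[-0.027, -0.985, 0.172, 0.428], [-1.0, 0.025, -0.014, 0.162], [0.01, -0.172, -0.985, 0.797], [0.0, 0.0, 0.0, 1.0]]
castle_nut 0.9 [272.7, 186.0, 37.4, 41.9] 290.7742639040349 208.97055616139585 [[0.553 0.128 0.128]]
cup_rim 0.81 [164.0, 114.1, 154.2, 124.9] 225.68731052403638 165.3217843222174 [[0.624 0.226 0.128]]
cotter_hole 0.55 [282.9, 192.2, 20.8, 26.5] 291.84177215189874 205.2753164556962 [[0.559 0.126 0.128]]
scene 432.48703556949596 [[0.694, 0.494, -0.523, 0.913], [0.719, -0.461, 0.52, -0.235], [0.016, -0.737, -0.675, 0.647], [0.0, 0.0, 0.0, 1.0]]
castle_nut 0.73 [258.4, 230.2, 37.5, 37.1] 277.0083333333333 250.7404761904762 [[0.569 0.112 0.128]]
cup_rim 0.81 [252.9, 228.1, 158.6, 56.1] 344.3443446088795 255.95560253699787 [[0.652 0.184 0.128]]
cup_rim 0.71 [260.6, 229.6, 32.4, 39.1] 277.65138721351025 250.89264173703256 [[0.57  0.113 0.128]]
cotter_hole 0.78 [269.0, 231.8, 16.9, 15.5] 278.5448275862069 238.41379310344828 [[0.55  0.134 0.128]]
{'time_s': 0.4, 'joints': array([-5.53714899e+01,  2.20487509e+01,  4.41983542e-01, -4.29908110e-03,
       -6.84105211e+01, -1.48151132e+01]), 'joint_velocities': array([ 0.07208071, -0.0352384 ,  0.02451961,  0.03684796, -0.01086762,
        0.0548268 ]), 'effort': array([-5.15452884e-04, -3.89970660e+01,  1.87333971e+01,  4.21836779e+00,
        1.42036501e-02, -7.87891804e-05]), 'tcp_pos': array([ 0.21182077, -0.58789899,  0.21369152]), 'ee_rot': array([[-9.40810900e-01, -3.38931907e-01, -1.14055288e-04],
       [-3.38931926e-01,  9.40810856e-01,  2.87934851e-04],
       [ 9.71414545e-06,  3.09549224e-04, -9.99999952e-01]]), 'wrist_force': array([1.22864871, 0.11343697, 0.66513888]), 'moment': array([-0.03351436, -0.04541553,  0.01439681]), 'gripper_width': 1.00203147841837}
```

```bash
python3 -c "
import cv2,numpy as np
a=cv2.imread('pics/top0.png');b=cv2.imread('pics/scene0.png')
cv2.imwrite('pics/both.png',cv2.resize(np.vstack([a,b]),(400,600)) if 0 else cv2.resize(np.hstack([a,b]),(800,300)))"
```

```text
(no output)
```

View pics/top0.png

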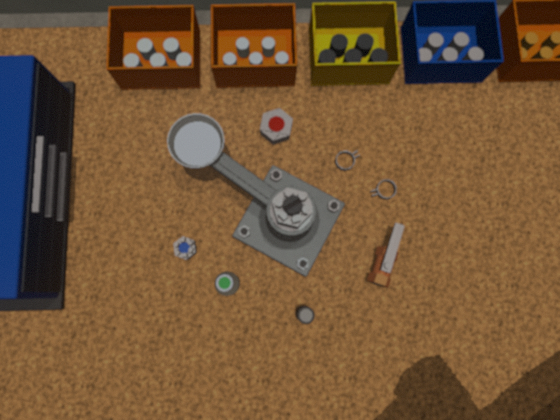

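View pics/scene0.png

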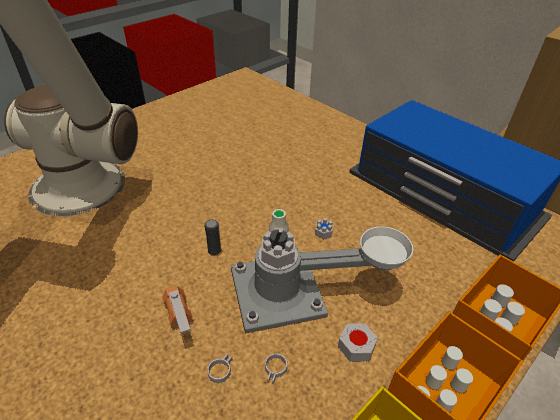

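Run:
```python
import cv2,numpy as np
a=cv2.imread('pics/top0.png')[178:240,260:322];b=cv2.imread('pics/scene0.png')[218:280,246:308]
z=lambda i:cv2.resize(i,(400,400),interpolation=cv2.INTER_CUBIC)
cv2.imwrite('pics/zoom0.png',cv2.convertScaleAbs(np.hstack([z(a),z(b)]),alpha=1.3))
```

```text
(no output)
```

View pics/zoom0.png

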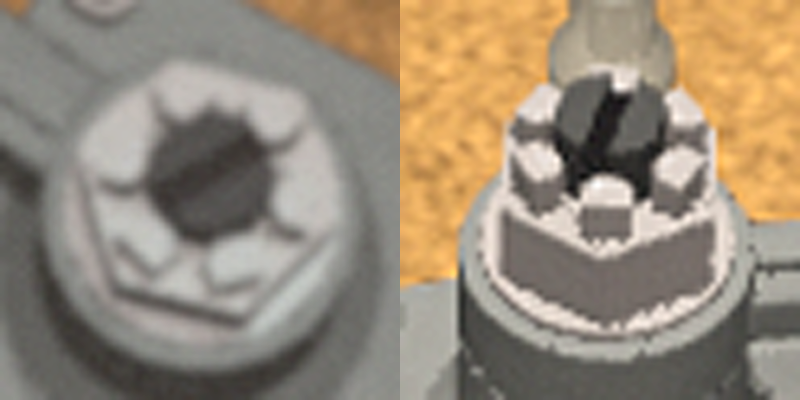

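```bash
cat >> h.py <<'E'
from scipy.optimize import minimize
def rect(c,ctr,z,half=.045,n=260):
    # picture of the plane at z: column = world -y (right), row = world -x (down)  (seen from above)
    g=np.linspace(-half,half,n); X,Y=np.meshgrid(g,g)
    P=np.c_[(ctr[0]-Y).ravel(),(ctr[1]-X).ravel(),np.full(n*n,z)]
    uv=proj(c,P).astype(np.float32).reshape(n,n,2)
    return cv2.remap(c["color"],uv[...,0],uv[...,1],cv2.INTER_CUBIC)
def groove(c,ctr,z=.149):
    # disc r 14.5 with dark band 7 wide; bright nut outside to 17; returns offset (right,down mm), angle deg (ccw from above, from world x), cost
    im=cv2.cvtColor(rect(c,ctr,z,.03,241),cv2.COLOR_RGB2GRAY).astype(float); g=np.linspace(-30,30,241); X,Y=np.meshgrid(g,g)
    best=None
    for dx in np.arange(-8,8.1,1):
        for dy in np.arange(-8,8.1,1):
            R=np.hypot(X-dx,Y-dy); m=R<13
            v=im[m]; sc=im[(R>14.5)&(R<18)].mean()-v.mean()
            if best is None or sc>best[0]: best=(sc,dx,dy)
    sc,dx,dy=best; R=np.hypot(X-dx,Y-dy); m=R<12.5; v=im[m]; res=[]
    for a in np.arange(0,180,1.):
        # groove direction in world: (cos a, sin a); perpendicular coord
        wx,wy=-(Y-dy)[m],-(X-dx)[m]; q=-wx*np.sin(np.radians(a))+wy*np.cos(np.radians(a))
        for o in np.arange(-3,3.1,.5):
            b=np.abs(q-o)<3.2; e=np.abs(q-o)>4
            res.append((v[e].mean()-v[b].mean(),a,o))
    return best,sorted(res)[::-1][:6]
E
python3 - <<'E'
from h import *
a=capture("top"); b=capture("scene"); np.savez
import pickle; pickle.dump((a,b),open("c0.pkl","wb"))
ctr=unproj(a,[292,206],.149)[0]; print(ctr, unproj(b,[246+213*0+ (612-400)/400*62,218+130/400*62],.149))
rows=[]
for c in(a,b):
    print(groove(c,ctr))
    rows.append(np.hstack([rect(c,ctr,z) for z in(.149,.141,.129)]))
im=np.vstack(rows); 
save("rect0.png",cv2.convertScaleAbs(im,alpha=1.3))
E
```

```text
[0.55366218 0.12682003 0.149     ] [[0.56491736 0.11983576 0.149     ]]
((np.float64(55.911927220364014), np.float64(0.0), np.float64(-1.0)), [(np.float64(14.555468237642131), np.float64(121.0), np.float64(-1.5)), (np.float64(14.546021216018545), np.float64(120.0), np.float64(-1.5)), (np.float64(14.519375798991334), np.float64(119.0), np.float64(-1.5)), (np.float64(14.486082485114814), np.float64(122.0), np.float64(-1.5)), (np.float64(14.463087703799232), np.float64(118.0), np.float64(-1.5)), (np.float64(14.439997840420283), np.float64(120.0), np.float64(-2.0))])
((np.float64(37.44786055757053), np.float64(8.0), np.float64(-8.0)), [(np.float64(40.56353260559666), np.float64(119.0), np.float64(0.0)), (np.float64(40.55469677277315), np.float64(120.0), np.float64(0.0)), (np.float64(40.488814547978954), np.float64(121.0), np.float64(0.0)), (np.float64(40.42994674662971), np.float64(118.0), np.float64(0.0)), (np.float64(40.22824879930448), np.float64(122.0), np.float64(0.0)), (np.float64(40.17988089497386), np.float64(117.0), np.float64(0.0))])
```

View pics/rect0.png

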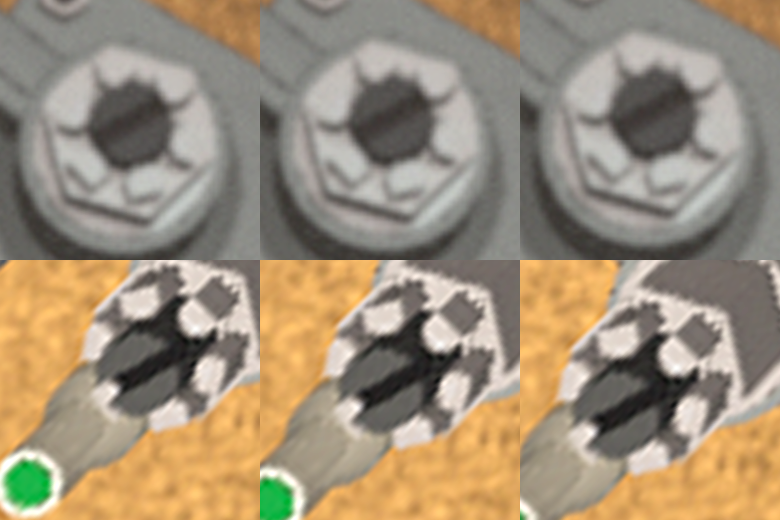

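Run:
```python
from h import *
import pickle; a,b=pickle.load(open("c0.pkl","rb"))
for z in(.149,.155,.162,.168): print(z,unproj(a,[292.3,205],z)[0],unproj(b,[278.7,237.7],z)[0])
# cup as check: rim mask ellipses
ctr=(unproj(a,[292.3,205],.162)[0]+unproj(b,[278.7,237.7],.162)[0])/2
ctr[2]=.162;print(ctr)
L=[]
for c in(a,b):
    print(groove(c,ctr,.162)[0:2])
    L.append(np.hstack([rect(c,ctr,z) for z in(.162,.154,.142)]))
im=np.vstack(L)
# hex overlay vs angle: outline-edge score at top-of-hex plane and bottom for the two views
for c in(a,b):
    g=cv2.GaussianBlur(cv2.cvtColor(c["color"],cv2.COLOR_RGB2GRAY).astype(np.float32),(0,0),.8)
    gm=np.hypot(cv2.Sobel(g,5,1,0),cv2.Sobel(g,5,0,1)); out=[]
    for th in np.arange(0,60,1.):
        for dx in np.arange(-4,4.1,1):
            for dy in np.arange(-4,4.1,1):
                s=[]
                k=np.radians(th+30+60*np.arange(7)); V=.0275/np.cos(np.pi/6)*np.c_[np.cos(k),np.sin(k)]
                t=np.linspace(0,1,15)[:,None]
                for z in(.142,):
                    P=np.vstack([V[i]*(1-t)+V[i+1]*t for i in range(6)])+ctr[:2]+np.array([dx,dy])/1e3
                    uv=proj(c,np.c_[P,np.full(len(P),z)]).astype(np.float32)
                    s.append(cv2.remap(gm,uv[:,:1],uv[:,1:],1).mean())
                out.append((np.mean(s),th,dx,dy))
    print(*[tuple(np.round(o,1).tolist()) for o in sorted(out)[::-1][:6]])
save("rect1.png",cv2.convertScaleAbs(im,alpha=1.3))
```

```text
0.149 [0.55515583 0.12632616 0.149     ] [0.56400028 0.12036755 0.149     ]
0.155 [0.55397613 0.12665652 0.155     ] [0.56820808 0.11608429 0.155     ]
0.162 [0.55259981 0.12704194 0.162     ] [0.57311718 0.11108715 0.162     ]
0.168 [0.55142011 0.12737231 0.168     ] [0.57732498 0.10680389 0.168     ]
[0.56285849 0.11906455 0.162     ]
((np.float64(53.07125218903285), np.float64(-8.0), np.float64(8.0)), [(np.float64(16.45567271546276), np.float64(119.0), np.float64(0.5)), (np.float64(16.44062199353577), np.float64(120.0), np.float64(0.5)), (np.float64(16.429336116390594), np.float64(118.0), np.float64(0.5)), (np.float64(16.382974721893824), np.float64(121.0), np.float64(0.5)), (np.float64(16.354990387252542), np.float64(117.0), np.float64(0.5)), (np.float64(16.336870502227143), np.float64(122.0), np.float64(0.5))])
((np.float64(39.74473345672147), np.float64(8.0), np.float64(-8.0)), [(np.float64(40.10972918851139), np.float64(120.0), np.float64(0.5)), (np.float64(40.043169711618255), np.float64(119.0), np.float64(0.5)), (np.float64(40.03276016339595), np.float64(121.0), np.float64(0.5)), (np.float64(39.90954909496537), np.float64(122.0), np.float64(0.5)), (np.float64(39.839021182705345), np.float64(118.0), np.float64(0.5)), (np.float64(39.57911086091805), np.float64(123.0), np.float64(0.5))])
(57.4, 48.0, 4.0, -4.0) (57.3, 30.0, 1.0, -4.0) (57.2, 29.0, 1.0, -4.0) (57.0, 49.0, 4.0, -4.0) (57.0, 47.0, 4.0, -4.0) (57.0, 44.0, 4.0, -4.0)
(123.7, 9.0, 1.0, -4.0) (123.7, 8.0, 1.0, -4.0) (123.6, 7.0, 1.0, -4.0) (123.2, 12.0, 1.0, -4.0) (123.1, 11.0, 1.0, -4.0) (123.1, 10.0, 1.0, -4.0)
```

View pics/rect1.png

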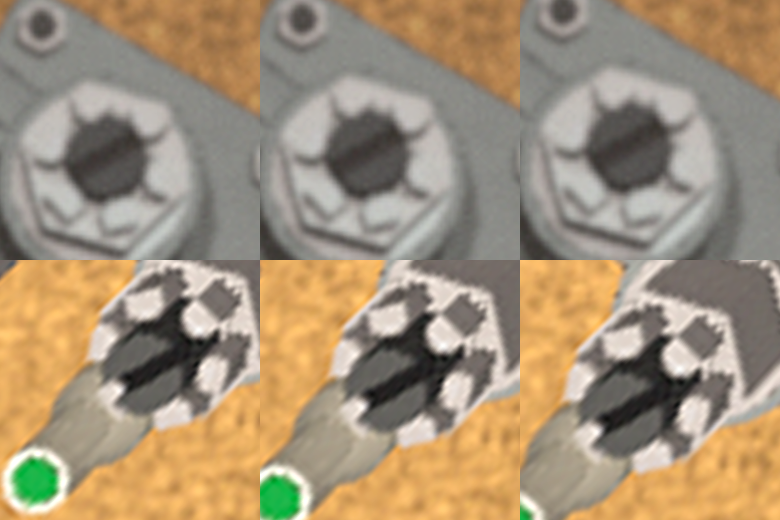

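Run:
```python
from h import *
import pickle; a,b=pickle.load(open("c0.pkl","rb"))
for c in(a,b): print({k:(v if k not in("color","T") else 0) for k,v in c.items()})
for n,p,q,z in(("ringA",(346,160),(276,366),.003),("ringB",(386,189),(219,370),.003),("blue",(184,248),(325,229),.01),("red top",(277,124),(359,337),.02)):
    print(n,unproj(a,p,z)[0].round(4),unproj(b,q,z)[0].round(4))
```

```text
{'color': 0, 'vfov': 50.34889226968028, 'cx': 274.7702896663081, 'cy': 215.07689347430127, 'T': 0, 'shot': 3}
{'color': 0, 'vfov': 51.79905209207653, 'cx': 275.3863704391782, 'cy': 218.6356370373739, 'T': 0, 'shot': 4}
ringA [0.666  0.0163 0.003 ] [0.6671 0.0179 0.003 ]
ringB [ 0.6094 -0.0539  0.003 ] [ 0.6096 -0.0527  0.003 ]
blue [0.5101 0.312  0.01  ] [0.5152 0.31   0.01  ]
red top [0.7322 0.1421 0.02  ] [0.731  0.1472 0.02  ]
```

Run:
```python
from h import *
import pickle; a,b=pickle.load(open("c0.pkl","rb"))
for c in (a,b):
    print(c["shot"])
# cup rim by ellipse pixel guesses from pictures (left,right,top,bottom extremes)
za=cv2.resize(a["color"][105:180,150:240],(400,333),interpolation=cv2.INTER_CUBIC)
zb=cv2.resize(b["color"][220:295,340:430],(400,333),interpolation=cv2.INTER_CUBIC)
# base-plate hub boundary too
save("cup.png",np.hstack([za,zb]))
```

```text
3
4
```

View pics/cup.png

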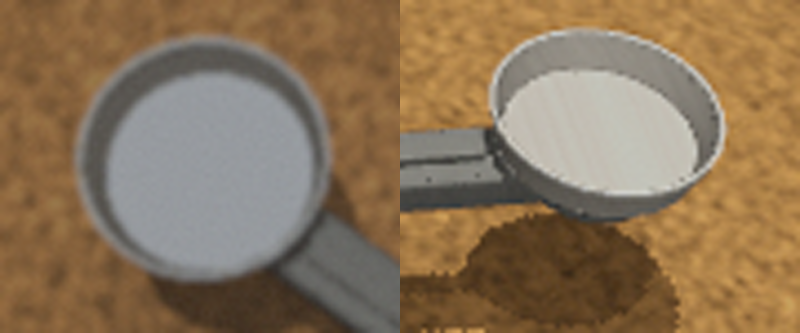

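Run:
```python
from h import *
import pickle; a,b=pickle.load(open("c0.pkl","rb"))
def tri(p,q):
    L=[]
    for c,u in((a,p),(b,q)):
        o=np.array(c["T"])[:3,3]; d=unproj(c,u,0)[0]-o; L.append((o,d/np.linalg.norm(d)))
    A=sum(np.eye(3)-np.outer(d,d) for o,d in L); y=sum((np.eye(3)-np.outer(d,d))@o for o,d in L)
    x=np.linalg.solve(A,y); return x,[np.linalg.norm(np.cross(x-o,d))*1e3 for o,d in L]
cup=tri((195.7,140.2),(386.7,245.3)); st=tri((292.3,204.7),(278.7,237.7))
print("cup",cup,"stud",st,np.linalg.norm((cup[0]-st[0])[:2]))
for c,u,w,z in((a,(195.7,140.2),57.2,.11),):
    T=np.array(c["T"]); P=unproj(c,u,z)[0]; print("depth at z=.11",(P-T[:3,3])@T[:3,2],"from size",K(c)*.092/w)
```

```text
cup (array([0.67501053, 0.27690152, 0.10421474]), [np.float64(0.4748725969496873), np.float64(0.4748725969498824)]) stud (array([0.55763305, 0.12618507, 0.14031341]), [np.float64(0.46873668081009656), np.float64(0.46873668080993347)]) 0.19103120700091739
depth at z=.11 0.7167309389216536 from size 0.7186130325279225
```

```bash
cat >> h.py <<'E'
def hexfit(c,uv,zt=.149):
    # stud-top pixel uv fixes the centre in this camera; hex edges + slots (crown) scored by gradient normal to the edge
    ctr=unproj(c,uv,zt)[0][:2]
    g=cv2.GaussianBlur(cv2.cvtColor(c["color"],cv2.COLOR_RGB2GRAY).astype(np.float32),(0,0),.7)
    gx,gy=cv2.Sobel(g,5,1,0),cv2.Sobel(g,5,0,1); t=np.linspace(.1,.9,15)[:,None]; out=[]
    for th in np.arange(0,60,1.):
        k=np.radians(th+30+60*np.arange(7)); V=.0275/np.cos(np.pi/6)*np.c_[np.cos(k),np.sin(k)]
        for dx in np.arange(-3,3.1,1):
            for dy in np.arange(-3,3.1,1):
                s=[]
                for i in range(6):
                    P=V[i]*(1-t)+V[i+1]*t+ctr+np.array([dx,dy])/1e3
                    q=proj(c,np.c_[P,np.full(15,zt-.020)]).astype(np.float32); d=q[-1]-q[0]; n=np.array([-d[1],d[0]])/np.linalg.norm(d)
                    m=lambda G:cv2.remap(G,q[:,:1],q[:,1:],1)
                    s.append(np.abs(m(gx)*n[0]+m(gy)*n[1]).mean())
                out.append((np.mean(s),th,dx,dy))
    return [tuple(np.round(o,1).tolist()) for o in sorted(out)[::-1][:5]]
def polar(c,ctr,z,rad=(.017,.024)):
    # mean brightness in a crown annulus against world angle mod 60
    im=cv2.cvtColor(rect(c,ctr,z,.03,241),cv2.COLOR_RGB2GRAY).astype(float); g=np.linspace(-.03,.03,241); X,Y=np.meshgrid(g,g)
    R=np.hypot(X,Y); A=np.degrees(np.arctan2(-X,-Y))%60; m=(R>rad[0])&(R<rad[1])
    return np.array([im[m&(np.abs((A-a+30)%60-30)<4)].mean() for a in range(0,60,3)]).round(0)
E
python3 - <<'E'
from h import *
import pickle; a,b=pickle.load(open("c0.pkl","rb"))
for c,u in((a,(292.3,204.7)),(b,(278.7,237.7))):
    print(hexfit(c,u),hexfit(c,u,.14)); p=unproj(c,u,.149)[0]; print(polar(c,unproj(c,u,.149)[0],.141))
E
```

```text
[(76.4, 45.0, 1.0, -2.0), (76.2, 44.0, 1.0, -2.0), (76.1, 46.0, 1.0, -2.0), (75.8, 43.0, 1.0, -2.0), (75.7, 45.0, 1.0, -1.0)] [(73.7, 43.0, 0.0, -3.0), (73.6, 44.0, 0.0, -3.0), (73.3, 42.0, 0.0, -3.0), (72.8, 45.0, 0.0, -3.0), (72.5, 45.0, 0.0, -2.0)]
[131. 138. 143. 145. 146. 146. 146. 145. 141. 135. 128. 125. 127. 132.
 136. 137. 134. 128. 124. 125.]
[(121.0, 44.0, -3.0, 3.0), (121.0, 46.0, -3.0, 3.0), (121.0, 45.0, -3.0, 3.0), (120.5, 47.0, -3.0, 3.0), (119.8, 43.0, -3.0, 3.0)] [(127.9, 43.0, -3.0, 3.0), (127.9, 45.0, -3.0, 3.0), (127.9, 48.0, -3.0, 3.0), (127.9, 44.0, -3.0, 3.0), (127.8, 49.0, -3.0, 3.0)]
[105. 105. 107. 111. 113. 110. 105. 101. 102. 105. 107. 108. 112. 117.
 117. 115. 113. 112. 109. 106.]
```

apply_moves([
  [[1,-35.4,34.7,0,0,0,0],[1,-35.4,34.7,0,0,0,0],[1,-35.4,34.7,0,0,0,0],[1,-35.4,34.7,0,0,0,0],[1,-35.4,34.7,0,0,0,0],[1,-35.4,34.7,0,0,0,0],[1,-35.4,34.7,0,0,0,0],[1,-35.4,34.7,0,0,0,0],[1,-35.4,34.7,0,0,0,0],[1,-35.4,34.7,0,0,0,0],[1,-35.4,34.7,0,0,0,0],[1,-35.4,34.7,0,0,0,0]],
])

```text
time_s: 2.0
tcp_pos: [0.471, -0.0506, 0.2143]
ee_rot: [[-0.941, -0.339, 0.001], [-0.339, 0.941, 0.0], [-0.001, -0.0, -1.0]]
wrist_force: [1.5, -0.3, -0.4]
gripper_width: 1.001
```

apply_moves([
  [[1,-35.4,34.7,0,0,0,0],[1,-35.4,34.7,0,0,0,0],[1,-35.4,34.7,0,0,0,0],[1,-35.4,34.7,0,0,0,0],[1,0,0,0,0,0,0.09],[1,0,0,0,0,0,0],[1,0,0,0,0,0,0]],
])

```text
time_s: 2.88
tcp_pos: [0.5564, 0.1259, 0.214]
ee_rot: [[-0.967, -0.254, 0.0], [-0.254, 0.967, 0.0], [-0.0, 0.0, -1.0]]
wrist_force: [-0.9, 0.7, 0.6]
gripper_width: 0.999
```

apply_moves([
  [[1,0,0,23,0,0,0],[1,0,0,22,0,0,0],[1,0,0,0,0,0,0]],
])

```text
time_s: 3.25
tcp_pos: [0.5553, 0.1252, 0.1676]
ee_rot: [[-0.968, -0.253, -0.003], [-0.253, 0.968, -0.001], [0.004, -0.001, -1.0]]
wrist_force: [-0.1, 0.1, -0.3]
gripper_width: 0.998
```

Run:
```python
from h import *
a=capture("top"); b=capture("scene"); s=sense(); print(s["tcp_pos"],s["wrist_force"],s["moment"])
import pickle; pickle.dump((a,b),open("c1.pkl","wb"))
R=s["ee_rot"];p=s["tcp_pos"]
ims=[]
for c in(a,b):
    tips=[p+R@np.array([x,y,.017]) for y in(-.0435,.0435) for x in (-.0095,.0095)]
    uv=proj(c,tips); print(uv.round(1).tolist()); im=c["color"].copy()
    q=proj(c,p+[0,0,-.017])[0]; r0,c0=int(q[1])-45,int(q[0])-50
    z=cv2.resize(im[r0:r0+100,c0:c0+100],(400,400),interpolation=cv2.INTER_CUBIC)
    for u in uv: cv2.circle(z,(int((u[0]-c0+.5)*4),int((u[1]-r0+.5)*4)),3,(255,0,0),-1)
    ims.append(z); print(c0,r0)
save("z1.png",cv2.convertScaleAbs(np.hstack(ims),alpha=1.3))
```

```text
[0.55701262 0.12599972 0.16979037] [0.38361467 0.2053182  0.32307095] [0.00978014 0.00029967 0.02918639]
[[318.9, 189.2], [322.7, 201.3], [262.4, 205.2], [265.9, 217.5]]
242 158
[[269.1, 250.9], [258.9, 246.2], [296.3, 219.1], [286.6, 215.1]]
228 187
```

View pics/z1.png

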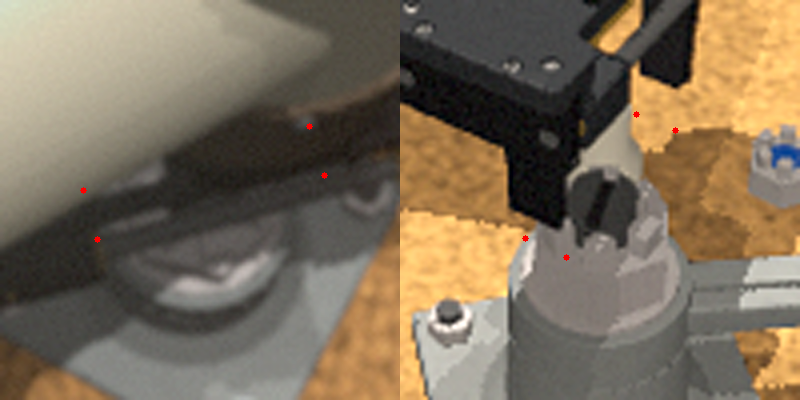

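apply_moves([
  [[1,0,0,12,0,0,0],[1,0,0,12,0,0,0],[1,0,0,10,0,0,0],[1,0,0,6,0,0,0],[1,0,0,4,0,0,0],[1,0,0,0,0,0,0],[1,0,0,0,0,0,0]],
])

```text
time_s: 4.22
tcp_pos: [0.5568, 0.1264, 0.1252]
ee_rot: [[-0.967, -0.253, 0.001], [-0.253, 0.967, 0.0], [-0.001, 0.0, -1.0]]
wrist_force: [-0.4, 0.1, -0.8]
gripper_width: 1.002
```

Run:
```python
from h import *
a=capture("top"); b=capture("scene"); s=sense(); print(s["tcp_pos"],s["wrist_force"],s["moment"])
import pickle; pickle.dump((a,b,s),open("c2.pkl","wb"))
R=s["ee_rot"];p=s["tcp_pos"]; c=b
im=c["color"]; q=proj(c,p)[0]; r0,c0=int(q[1])-60,int(q[0])-65; S=5
z=cv2.resize(im[r0:r0+110,c0:c0+130],None,fx=S,fy=S,interpolation=cv2.INTER_CUBIC); z=cv2.convertScaleAbs(z,alpha=1.5)
Z=lambda P:tuple(int(v) for v in (proj(c,P)[0]-[c0,r0]+.5)*S)
for zz,col in((.017,(255,0,0)),(0,(0,255,0)),(-.051,(0,128,255))):
    for y0,y1 in((-.0435,-.0585),(.0435,.0585)):
        pts=[Z(p+R@np.array([x,y,zz])) for x,y in((-.0095,y0),(.0095,y0),(.0095,y1),(-.0095,y1))]
        cv2.polylines(z,[np.array(pts)],True,col,1)
save("z2.png",z)
```

```text
[0.55675415 0.12642927 0.12521873] [-0.25389748  0.64509113  0.12401031] [ 0.00953899 -0.02068607 -0.01549627]
```

View pics/z2.png

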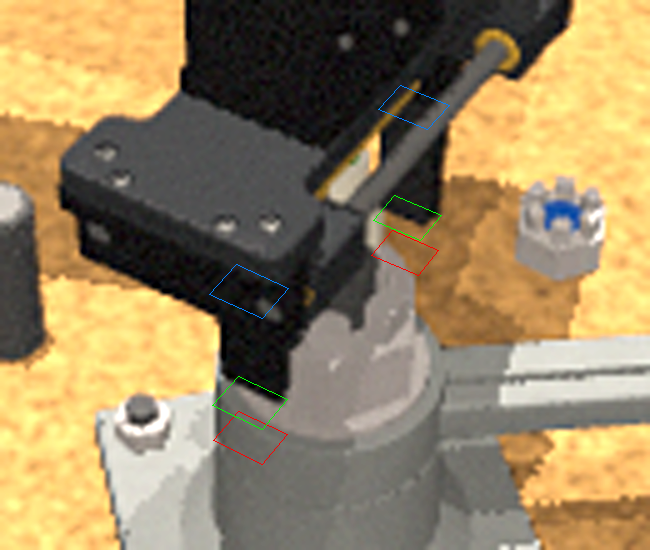

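Run:
```python
from h import *
import pickle; a,b,s=pickle.load(open("c2.pkl","rb")); p=s["tcp_pos"];c=b
q=proj(c,p)[0]; r0,c0=int(q[1])-60,int(q[0])-65
Z=lambda P:((proj(c,P)[0]-[c0,r0]+.5)*5).round(0)
print("stud seen",(np.array([278.7,237.7])-[c0,r0]+.5)*5, c0,r0)
for z in(0.08,.094,.103,.108,.129,.149): print(z,Z([.5568,.1264,z]))
print(np.array(c["T"])[:3,3])
# where the scene camera would put known base: robot base axis etc
print(proj(c,[[0,0,0],[.35,0,0]]))
```

```text
stud seen [336. 276.] 212 183
0.08 [330. 397.]
0.094 [331. 369.]
0.103 [331. 352.]
0.108 [331. 342.]
0.129 [333. 298.]
0.149 [334. 256.]
[ 0.91311347 -0.23500635  0.64680855]
[[ 77.15329351 184.32111735]
 [157.75658004 264.55566672]]
```

Run:
```python
from h import *
import pickle; b0=pickle.load(open("c0.pkl","rb"))[1]; b=pickle.load(open("c2.pkl","rb"))[1]
z=lambda c:cv2.resize(c["color"][210:280,240:310],(400,400),interpolation=cv2.INTER_NEAREST).astype(float)
g=lambda i:np.clip(255*(i/255)**.55,0,255).astype(np.uint8)
save("z3.png",np.hstack([g(z(b0)),g(z(b))]))
```

```text
(no output)
```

View pics/z3.png

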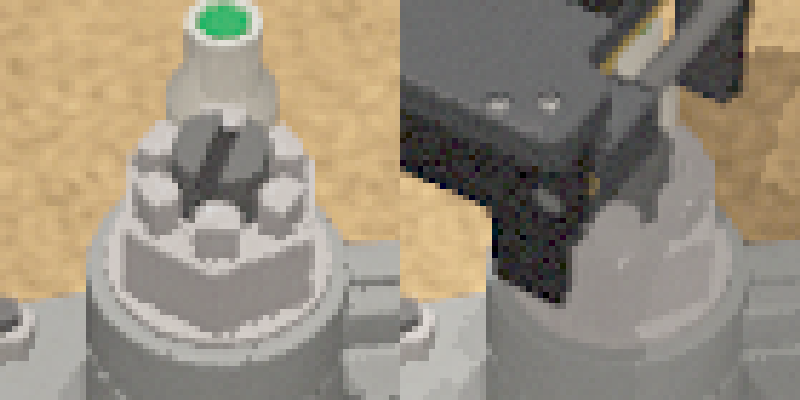

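apply_moves([
  [[0.55,0,0,0,0,0,0],[0.55,0,0,0,0,0,0],[0.55,0,0,0,0,0,0],[0.55,0,0,0,0,0,0],[0.55,0,0,0,0,0,0],[0.55,0,0,0,0,0,0]],
])

```text
time_s: 5.08
tcp_pos: [0.5567, 0.1254, 0.1249]
ee_rot: [[-0.967, -0.253, -0.0], [-0.253, 0.967, -0.002], [0.0, -0.001, -1.0]]
wrist_force: [2.1, -3.9, -0.2]
gripper_width: 0.563
```

Run:
```python
from h import *
s=sense(); print(s["tcp_pos"],s["wrist_force"],s["moment"],s["gripper_width"],s["time_s"])
```

```text
[0.55674024 0.12538293 0.12486929] [ 2.10556757 -3.91727405 -0.23659681] [-1.42095595 -0.62043807  0.01768625] 0.5625740662179944 5.075
```

apply_moves([
  [[1,0,0,0,0,0,0],[1,0,0,0,0,0,0],[1,0,0,0,0,0,0],[1,0,0,7,0,0,0],[1,0,0,7,0,0,0],[0.6,0,0,0,0,0,0],[0.6,0,0,0,0,0,0],[0.6,0,0,0,0,0,0],[0.6,0,0,0,0,0,0],[0.6,0,0,0,0,0,0]],
])

```text
time_s: 6.32
tcp_pos: [0.5569, 0.1253, 0.111]
ee_rot: [[-0.967, -0.253, 0.0], [-0.253, 0.967, -0.001], [-0.0, -0.002, -1.0]]
wrist_force: [2.7, -4.1, -0.4]
gripper_width: 0.626
```

Run:
```python
from h import *
s=sense(); print(s["tcp_pos"],s["wrist_force"],s["moment"],s["gripper_width"],s["time_s"])
```

```text
[0.55690675 0.12530936 0.11101925] [ 2.71336606 -4.13345179 -0.39198096] [-1.24830842 -0.67142514 -0.0348484 ] 0.6263907818030087 6.325
```

apply_moves([
  [[0.76,0,0,0,0,0,0],[0.76,0,-1,0,0,0,0],[0.76,0,0,3,0,0,0],[0.76,0,0,3,0,0,0],[0.6,0,0,0,0,0,0],[0.6,0,0,0,0,0,0],[0.6,0,0,0,0,0,0],[0.6,0,0,0,0,0,0]],
])

```text
time_s: 7.32
tcp_pos: [0.5569, 0.1253, 0.1048]
ee_rot: [[-0.968, -0.253, 0.0], [-0.253, 0.968, 0.0], [-0.0, 0.0, -1.0]]
wrist_force: [1.4, -0.7, -1.1]
gripper_width: 0.63
```

Run:
```python
from h import *
s=sense(); print(s["tcp_pos"],s["wrist_force"],s["moment"],s["gripper_width"],s["time_s"]); R=s["ee_rot"]; print(np.degrees(np.arctan2(R[1,1],R[0,1])))
```

```text
[0.55685213 0.12527505 0.10480082] [ 1.42244041 -0.73961332 -1.06190346] [-0.15693086 -0.19817366 -0.13043001] 0.6298370203339818 7.325
104.63317360638538
```

apply_moves([
  [[0.6,0,0,0,0,0,0.095],[0.6,0,0,0,0,0,0.095],[0.6,0,0,0,0,0,0.095],[0.6,0,0,0,0,0,0.095],[0.6,0,0,0,0,0,0.095],[0.6,0,0,0,0,0,0.095],[0.6,0,0,0,0,0,0.095],[0.6,0,0,0,0,0,0.095],[0.6,0,0,0,0,0,0],[0.6,0,0,0,0,0,0]],
])

```text
time_s: 8.57
tcp_pos: [0.5568, 0.1252, 0.1048]
ee_rot: [[-0.876, 0.483, 0.0], [0.483, 0.876, 0.0], [0.0, 0.0, -1.0]]
wrist_force: [1.1, -1.7, -1.6]
gripper_width: 0.629
```

Run:
```python
from h import *
s=sense(); print(s["tcp_pos"],s["wrist_force"],s["moment"],s["gripper_width"],s["time_s"],s["joints"]); R=s["ee_rot"]; print(np.degrees(np.arctan2(R[1,1],R[0,1])))
```

```text
[0.55684296 0.12520594 0.10480792] [ 1.07863444 -1.66135946 -1.60480939] [-0.40289739 -0.32852382 -0.24569538] 0.6285001243255455 8.575 [ 2.89307322e+01  2.26318583e+01 -1.57728268e+01 -1.63691835e-03
 -5.15945082e+01 -1.47790843e+02]
61.138872451748576
```

apply_moves([
  [[0.6,0,0,0,0,0,0.02],[0.6,0,0,0,0,0,0],[1,0,0,0,0,0,0],[1,0,0,0,0,0,0],[1,0,0,0,0,0,0],[1,0,0,-35,0,0,0],[1,0,0,-40,0,0,0],[1,0,0,-40,0,0,0]],
])

```text
time_s: 9.57
tcp_pos: [0.5566, 0.1254, 0.2211]
ee_rot: [[-0.866, 0.5, -0.0], [0.5, 0.866, 0.0], [0.0, -0.0, -1.0]]
wrist_force: [0.6, -0.1, -0.7]
gripper_width: 0.996
```

apply_moves([
  [[1,25,-40,0,0,0,0],[1,25,-40,0,0,0,0],[1,25,-40,0,0,0,0],[1,25,-40,0,0,0,0],[1,25,-40,0,0,0,0],[1,25,-40,0,0,0,0],[1,0,0,0,0,0,0]],
])

```text
time_s: 10.45
tcp_pos: [0.3045, -0.0084, 0.22]
ee_rot: [[-0.866, 0.501, 0.002], [0.501, 0.866, 0.002], [-0.001, 0.002, -1.0]]
wrist_force: [0.4, 0.2, -0.2]
gripper_width: 1.003
```

Run:
```python
from h import *
import pickle
a=capture("top"); b=capture("scene"); pickle.dump((a,b),open("c3.pkl","wb")); print(sense()["tcp_pos"])
for c,u in((a,(292.3,204.7)),(b,(278.7,237.7))):
    p=unproj(c,u,.14)[0]; print(hexfit(c,u,.14)); print([tuple(map(float,t)) for t in groove(c,p,.14)[1][:3]])
z=lambda c,r,q:cv2.resize(c["color"][r:r+62,q:q+62],(400,400),interpolation=cv2.INTER_CUBIC)
save("fin.png",cv2.convertScaleAbs(np.hstack([z(a,178,260),z(b,210,246)]),alpha=1.3))
```

```text
[ 0.30719281 -0.0071532   0.22048971]
[(77.6, 0.0, 1.0, -1.0), (77.4, 59.0, 1.0, -1.0), (77.1, 58.0, 1.0, -1.0), (77.0, 1.0, 1.0, -1.0), (76.8, 0.0, 1.0, 0.0)]
[(15.199390232326031, 120.0, -2.0), (15.196720520964533, 121.0, -2.0), (15.172348889359, 122.0, -2.0)]
[(137.9, 1.0, -3.0, 2.0), (137.8, 0.0, -3.0, 2.0), (137.2, 59.0, -3.0, 2.0), (137.2, 2.0, -3.0, 2.0), (137.0, 58.0, -3.0, 2.0)]
[(32.6999043062201, 124.0, 2.5), (32.69584923564838, 123.0, 2.5), (32.569924779894635, 122.0, 2.5)]
```

View pics/fin.png

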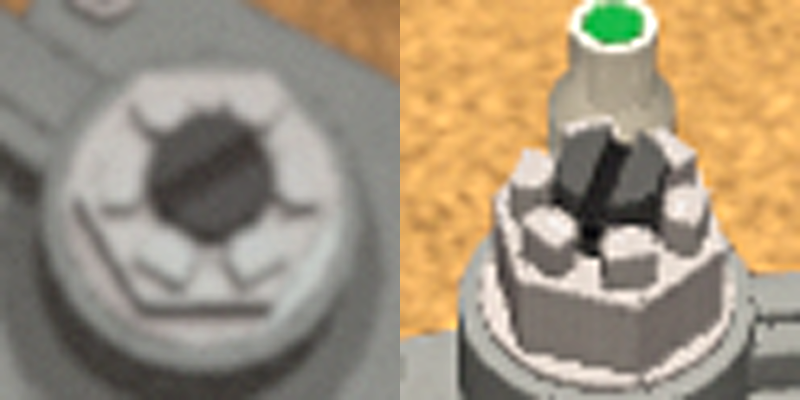

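Run:
```python
from h import *
import pickle
g=np.linspace(-30,30,241); X,Y=np.meshgrid(g,g)
for f in("c0","c3"):
    for c,u in zip(pickle.load(open(f+".pkl","rb")),((292.3,204.7),(278.7,237.7))):
        for z in(.140,.149):
            im=cv2.cvtColor(rect(c,unproj(c,u,z)[0],z,.03,241),cv2.COLOR_RGB2GRAY).astype(float)
            out=[]
            for rad in(8,9.5,11):
                m=np.hypot(X,Y)<rad; v=im[m]; res=[]
                for a in np.arange(100,140,.5):
                    t=np.radians(a); q=Y[m]*np.sin(t)-X[m]*np.cos(t)
                    for o in np.arange(-3,3.1,.5):
                        p=1/(1+np.exp((np.abs(q-o)-3.5)/.5)); res.append((np.corrcoef(p,v)[0,1],a,o))
                out.append(tuple(float(round(k,2)) for k in min(res)))
            print(f,c["shot"],z,out)
```

```text
c0 3 0.14 [(-0.97, 119.0, -1.0), (-0.97, 119.5, -1.0), (-0.97, 119.5, -1.0)]
c0 3 0.149 [(-0.97, 119.0, -1.0), (-0.97, 119.5, -1.0), (-0.97, 119.5, -1.0)]
c0 4 0.14 [(-0.98, 121.0, 2.5), (-0.96, 121.5, 2.5), (-0.9, 121.5, 2.5)]
c0 4 0.149 [(-0.98, 121.5, 2.5), (-0.95, 121.5, 2.5), (-0.88, 121.5, 2.5)]
c3 9 0.14 [(-0.97, 120.0, -1.0), (-0.97, 120.0, -1.0), (-0.97, 120.0, -1.0)]
c3 9 0.149 [(-0.97, 120.0, -1.0), (-0.97, 120.0, -1.0), (-0.97, 120.0, -1.0)]
c3 10 0.14 [(-0.98, 121.5, 2.5), (-0.96, 121.5, 2.5), (-0.89, 121.5, 2.5)]
c3 10 0.149 [(-0.98, 121.5, 2.5), (-0.95, 122.0, 2.5), (-0.88, 121.5, 2.5)]
```

Run:
```python
from h import *
import pickle
for c0,c3 in zip(*[pickle.load(open(f+".pkl","rb")) for f in("c0","c3")]):
    s=(slice(105,180),slice(150,240)) if c0["shot"]==3 else (slice(220,295),slice(340,430))
    G=lambda c:cv2.cvtColor(c["color"][s],cv2.COLOR_RGB2GRAY).astype(np.float32)
    print(cv2.phaseCorrelate(G(c0),G(c3)))
print(sense()["time_s"]); print(r.finish_job())
```

```text
((-0.005088432136865606, 0.4955944262941756), 0.9783597632514106)
((-0.004837973372104898, 0.5132942614169451), 0.9875067677674471)
10.55
the job is handed in; nothing more can be done
None
```

I gripped the castle nut across two flats and turned it about 44.6° clockwise, seen from above. I then let go, backed the arm clear and handed the job in at 10.6 s of the 32 s allowed.

**Alignment:** The nut's slots ended at 120°, taken from the tool's angle at release. The final pictures also put the hexagon there, to about 1°. The groove reads about 120° in the top camera and 121.5° in the scene camera, so the cameras disagree by roughly 1.5° and the remaining misalignment should be no more than that. In the last picture the groove runs straight into a slot.

**Turning:** While turning, the wrist read about 0.25 N m, the nut's stated stiffness, so the nut did turn with the gripper.

**Swing arm:** Comparing pictures from before and after gave the same half-pixel vertical shift in both cameras. I put that down to the image matching and took the swing arm as not having moved, but I did not check it another way.

**Heights that disagreed:** The two cameras together put the nut 6–9 mm lower than the stated height, and the fingertips looked about 25 mm shorter than stated. My first grip therefore closed on the crown at 49 mm. I opened, went lower and gripped again on the hexagon at 55 mm before turning. Wrist forces read at the end of each move were 5 N or less.

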